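Slide a board home under the leaf springs of a programming nest

TASK

The controller board lies in the blue programming nest with its front edge propped up on the sprung probes, just short of the two leaf springs. With the fingertips on its black pad, press the board down hard onto the probes and, keeping it down, slide it forward under both leaf springs until it is fully home against the stop block and lies flat. Do not lift the board out of the nest, and leave the reel, the jar and the screwdriver beside it where they stand.

Things in the scene. Friction and masses are not known exactly. Their poses are not given: they have to be found in the camera images.
- nest: Fixed nest: blue base plate 220 mm long (its x) by 120 wide, level seat 15 mm above the bench. Origin on the bench under its centre; x = forward, the way the board slides, towards stop block and leaf springs; z up. Two aluminium guide rails along x, inner faces 79 mm apart, 12 mm wide, stand 25 mm above the bench.
- probe1 (a joint): How far one of the four brass sprung probes is pressed in, m: 0 = standing 6.5 mm out of the seat, 0.0065 = flush. They form a row across the seat at nest x = +20 mm (y = -28, -10, 10, 28 mm). Pressing all four flush takes about 4.5 N; they spring up when free.
- stop_face (a point): Foot of the stop block's face on the nest's middle line, at seat height (nest x = +80 mm, 15 mm above the bench); axes as the nest's. The aluminium block is 103 mm wide, 24 mm long, 16 mm high above the seat; the leaf springs are clamped on top of it (highest screw 38 mm above the bench).
- leaf_mouth (a point): Point on the seat, on the middle line, below the upturned toes of the two leaf springs, 37 mm short of the stop face. Bright steel leaves 16 mm wide, centred 20 mm left and right, reach back from the stop block's top: down to a knee 5.5 mm above the seat, then up to a toe 11.5 mm above it. Only an edge whose top is below the toe gets under; the board then lifts the leaves.
- leaf_left (a joint): How far the left leaf spring (nest +y) is raised, rad: 0 at rest, about 0.08 when the board lies flat under it. It then presses on the board with about 4.5 N.
- leaf_right (a joint): The same for the right leaf spring (nest -y).
- board: Loose orange-brown circuit board in a slippery black carrier, 120 mm long (x) by 76 by 8 thick, about 220 g. Origin at the centre of its underside; x to its front edge, z out of its face. At the start it points along nest x between the rails, rear edge on the seat, front propped on the probes (about 0.06 rad up), front edge 5 to 17 mm short of the leaf toes.
- nose (a point): Middle of the board's front edge, on its underside, 60 mm ahead of the board's origin; axes as the board's. The front 42 mm of the face is bare contact strips. Low parts (up to 10 mm above the face) stand on the rear of the board, the nearest 29 mm behind its origin.
- press_pad (a point): Centre of the top of the grippy black rubber pad, 34 mm along the board by 52 across, 10 mm above the underside. A yellow ledge 3 mm higher than the pad crosses 17 mm ahead of this point: fingertips may push on it. About 7 to 9 N here brings the front down to the seat; pushing in under the leaves takes 10 to 17 N. With the board home this point is 27 mm short of the toes.
- solder_reel_mid (a point): Bystander: grey solder reel standing on its flange beside the nest, 52 mm across and 40 mm high; centre.
- flux_jar_mid (a point): Bystander: amber jar with a blue cap beside the nest, 44 mm across and 48 mm high; centre.
- driver: Bystander: red-handled screwdriver lying on the bench beside the nest, 150 mm long along its x, handle to -x.

How it is judged:
By the outcome, as a careful person would: the job done as asked, in the order asked, and still so for the second after the job is handed in, with the robot touching nothing.
It also fails if it takes over 48 s, if anything falls off the work surface, if the arm or the gripper's body presses on something with over 40 N, if the wrist force passes 120 N, or if a joint passes its speed limit or range.

ROBOT

A 7-joint arm with a two-finger parallel gripper is mounted at the origin on the work surface. World frame = base frame: x ahead of the robot, y to its left, z up, the work surface at z = 0. Lengths are in m, angles in rad, forces in N, time in s.
With the tool pointing down it reaches from about 0.425 to 0.925 m from the base axis. Payload 6.8 kg.
Tool frame: the origin (TCP) lies at the very end of the fingers, on their centre line; the grasp point (between the pads) lies 19 mm behind it; z points along the fingers, y is the line along which they close (so a half turn about z gives the same grasp; the last joint's range is limited). The gripper opens to 85 mm and grips with 20 to 120 N. Pads are 22 mm wide; open, the fingers measure 114 mm over their backs; the gripper's body (76 mm by 85 mm) begins 54 mm behind the grasp point. The pads swing forward as they close: fully open they stand 13 mm farther back than shut.
Start: joints at [-1.357, 0.477, 0.022, 1.555, -0.011, 1.109, -0.083], TCP at [0.213, 0.64, 0.231] pointing down, gripper open.
Joint ranges: [-2.96, 2.96], [-0.34, 2.1], [-1.41, 1.46], [0.24, 2.44], [-1.37, 4.51], [0.17, 1.92], [-2.96, 2.96]. Speed limits (rad/s): [2.39, 2.39, 3.14, 3.14, 3.14, 3.14, 3.14].

INTERFACE

Orientations are given as a rotation vector (axis times angle).
In Python, from bench import r gives the robot as it stands.
- The arm moves only by the tool play_rows, never from a script. Its argument "targets" is text: rows parted by semicolons, each of 5 numbers parted by spaces: the closure, from -1 (fully open) to 1 (shut), then the shift along the tool's x, y, z in m, then the turn about the tool's z in rad. In form: gripper dx dy dz spin; .... A call has 1 to 8 rows; each row is the pose to reach, as a shift and turn from the pose commanded when the call began, along the tool's axes at that moment; what a row does not reach only later rows make up. A row lasts 1/12 s, in which the tool goes at most 41.7 mm and 7.16 degrees, less where a joint would pass 70% of its speed; a pose out of reach is approached as far as the arm can. A call with a gripper value outside its range is refused whole. The fingers move at their own pace and stop on an object; "squeeze" is the grip in N (left out, the last holds). Time passes only in rows, so rows that repeat a pose let the fingers close. It gives the time, the measured TCP pose, the force, the opening and the grip force at its end, in the units of the state.
- r.get_obs(): the state, without advancing time (a new reading comes with each control period).
- r.grab_frame(name): name is "scene" or "top" or "wrist"; returns the picture (480x640x3 uint8, red, green, blue); there is no depth.
- r.camera_info(name): a dict with "fov_y" (degrees; the focal length in pixels is half the picture's height over the tangent of half this angle, whatever the lens; pixels are square), "cx", "cy" (the principal point, pixels), "k1" (the pictures are not rectified: a ray, as slopes to the right and down, at radius r is drawn at 1 + k1 r^2 times it, then the intrinsics apply), "position" and "rotation" of the camera in the world. Camera axes: x right, y down, z forward; pixel columns grow to the right and rows downward; lengths in m; the calibration is good to about 2 mm. A picture is of the moment at which its call begins: read the wrist's pose just before it. camera_info takes no time and is no camera call; for the wrist camera it gives the pose at the moment of the call.
- r.hand_in(): hands the job in; it is judged then, once.
The state is a dict: "clock": time; "joints": joint angles; "qvel": joint speeds; "tau": joint torques, N m; "tcp_pos": TCP position; "orientation": TCP orientation; "contact_force": force on the tool from outside, world axes, zero at the start; "moment": the same for the moment, N m; "grip_width": finger opening in m; "gripper_force": force on a finger pad.
Only numpy, scipy, OpenCV 4.12 (cv2) and the standard library are available. Lean on these libraries where they do the work, as an engineer would, in place of code of your own. Each camera call takes 0.05 s, during which the arm holds its last target. There are 200 camera calls.

## Working session

There is one attempt and no reset: what is moved stays moved. The work goes in short steps, Python scripts to look and compute and a tool call to move; the robot and the scene stay as the last step left them, time stands still between calls to the robot, and variables do not carry over. Pictures are saved under pics/ and viewed, at most 10 in all, crops included, and the job is handed in when it is done.

Besides the shell and the picture viewer there is one more tool, called after "Call:" in YAML: its name, and indented under it one key for each argument. play_rows: Moves the arm, as the interface text tells. Its arguments: {"type":"object","properties":{"targets":{"type":"string"},"squeeze":{"type":"number"}},"required":["targets"]}

```bash
mkdir -p pics; ls; python3 - <<'E'
from bench import r
import cv2
o=r.get_obs(); print({k:o[k] for k in('clock','tcp_pos','orientation','grip_width','contact_force')})
for n in("scene","top"):
    print(n,r.camera_info(n)); cv2.imwrite(f"pics/{n}0.png",r.grab_frame(n)[:,:,::-1])
E
```

```text
pics
{'clock': 0.0, 'tcp_pos': array([0.21330835, 0.6397835 , 0.23035452]), 'orientation': array([-5.03219569e-01, -3.10086346e+00,  2.80793778e-03]), 'grip_width': 0.08541555520480004, 'contact_force': array([-0.89908406,  0.00229746,  0.20453028])}
scene {'fov_y': 57.3694141984544, 'cx': 320.8371741724804, 'cy': 239.25549458103723, 'k1': -0.07851267605686506, 'position': array([ 1.2357777 , -0.12452375,  0.49994567]), 'rotation': array([-1.75655829, -1.47071949,  0.76462346])}
top {'fov_y': 46.5171561914278, 'cx': 316.17434642913685, 'cy': 252.08300927514404, 'k1': 0.05648093449880094, 'position': array([0.44653983, 0.00409841, 0.98214527]), 'rotation': array([-2.10229597,  2.15174858, -0.18682152])}
```

View pics/top0.png

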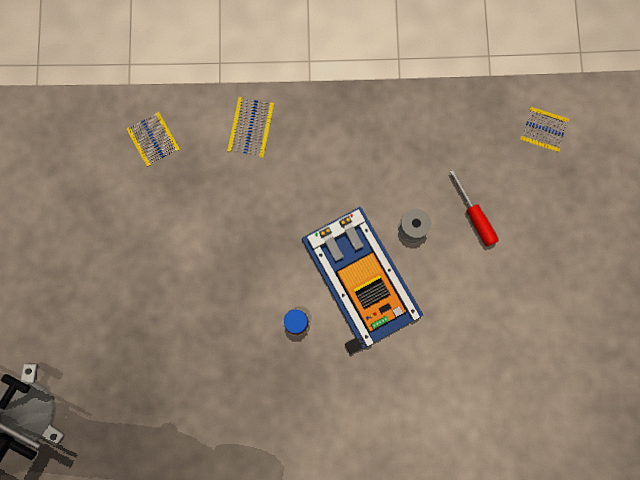

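View pics/scene0.png

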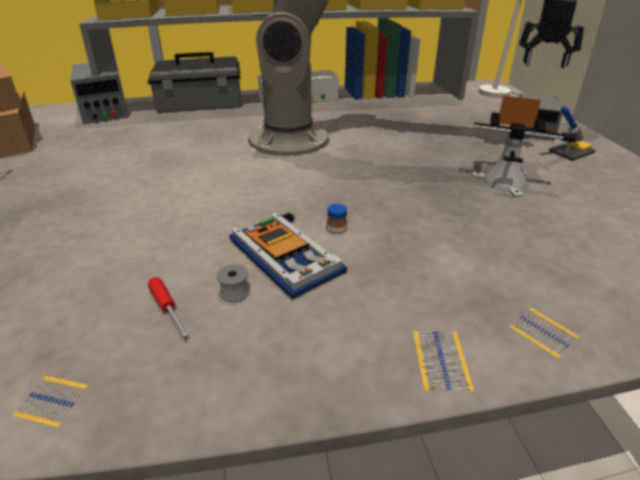

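The top view shows the nest from about (302,240)/(361,208) at the stop end to (363,349)/(422,316) at the rear, with the black pad near (372,292) and the yellow ledge near (368,284). The jar is at (296,321), the reel at (415,224) and the driver at (475,210), all clear of the nest.

```bash
cat > h.py <<'E'
import numpy as np, cv2
from scipy.spatial.transform import Rotation as R
from bench import r
def KD(c):
    f=240/np.tan(np.radians(c["fov_y"]/2))
    return np.array([[f,0,c["cx"]],[0,f,c["cy"]],[0,0,1]]),np.array([c["k1"],0,0,0.])
def plane(px,z,c):
    K,d=KD(c); s=cv2.undistortPoints(np.array(px,float).reshape(-1,1,2),K,d)[:,0]
    v=np.c_[s,np.ones(len(s))]@R.from_rotvec(c["rotation"]).as_matrix().T
    p=np.array(c["position"]); return p+v*((z-p[2])/v[:,2])[:,None]
def proj(P,c):
    K,d=KD(c); M=R.from_rotvec(c["rotation"]).as_matrix().T
    return cv2.projectPoints(np.array(P,float).reshape(-1,1,3),cv2.Rodrigues(M)[0],-M@np.array(c["position"]),K,d)[0][:,0]
def big(m,n=1):
    cs=cv2.findContours(m.astype(np.uint8),cv2.RETR_EXTERNAL,cv2.CHAIN_APPROX_NONE)[0]
    return sorted(cs,key=cv2.contourArea)[-n:][::-1]
E
python3 - <<'E'
from h import *
im=cv2.imread("pics/top0.png"); c=r.camera_info("top"); h=cv2.cvtColor(im,cv2.COLOR_BGR2HSV)
H,S,V=[h[...,i].astype(int) for i in range(3)]
roi=np.zeros(H.shape,bool); roi[195:360,300:430]=1
blue=(H>100)&(H<125)&(S>130)&(V>40)&roi
orange=(H>8)&(H<22)&(S>150)&(V>120)&roi
white=(V>190)&(S<50)&roi
yel=(H>24)&(H<34)&(S>150)&(V>150)&roi
# near-black pad
m=cv2.morphologyEx((blue|orange|white).astype(np.uint8),cv2.MORPH_CLOSE,np.ones((5,5)))
k=big(m)[0]; box=cv2.boxPoints(cv2.minAreaRect(k)); P=plane(box,.015,c); print("nest box",box,P[:,:2],P[:,:2].mean(0))
for i in range(4): e=P[(i+1)%4]-P[i]; print(np.linalg.norm(e),np.arctan2(e[1],e[0]))
ys,xs=np.where(yel); print(len(xs)); 
for k in big(yel,4): 
  q=cv2.minAreaRect(k); print("yel",q, plane([q[0]],.028,c))
k=big(cv2.morphologyEx(orange.astype(np.uint8),cv2.MORPH_CLOSE,np.ones((15,15))))[0]; q=cv2.boxPoints(cv2.minAreaRect(k)); P=plane(q,.026,c); print("board",q,P[:,:2],P[:,:2].mean(0))
v=cv2.resize(im[195:360,290:440],None,fx=3.6,fy=3.6,interpolation=cv2.INTER_CUBIC); cv2.imwrite("pics/crop.png",v)
E
```

```text
nest box [[300.96228 238.13205]
 [361.3302  204.59433]
 [422.60376 314.8868 ]
 [362.23584 348.42453]] [[ 0.64607015  0.03097163]
 [ 0.70457691 -0.07788933]
 [ 0.50640632 -0.17571676]
 [ 0.45188782 -0.06995031]] [ 0.5772353  -0.07314619]
0.1235870101060206 -1.0776433774364906
0.22100179352144447 -2.6830358363392652
0.1189907949489003 2.0467362407263914
0.21884244054904425 0.479304920352595
85
yel ((366.789794921875, 283.1146240234375), (2.873112678527832, 29.050363540649414), 61.3895378112793) [[ 0.56186255 -0.08100455  0.028     ]]
yel ((371.0, 315.5), (1.0, 0.0), -90.0) [[ 0.50642881 -0.08594861  0.028     ]]
yel ((388.0, 319.0), (0.0, 0.0), 0.0) [[ 0.49990803 -0.1144751   0.028     ]]
board [[336.72644 271.70755]
 [372.64154 251.75473]
 [405.56604 311.0189 ]
 [369.65094 330.9717 ]] [[ 0.5831126  -0.03007201]
 [ 0.61666135 -0.0934819 ]
 [ 0.51287304 -0.14518423]
 [ 0.48057933 -0.0827744 ]] [ 0.54830658 -0.08787814]
```

View pics/crop.png

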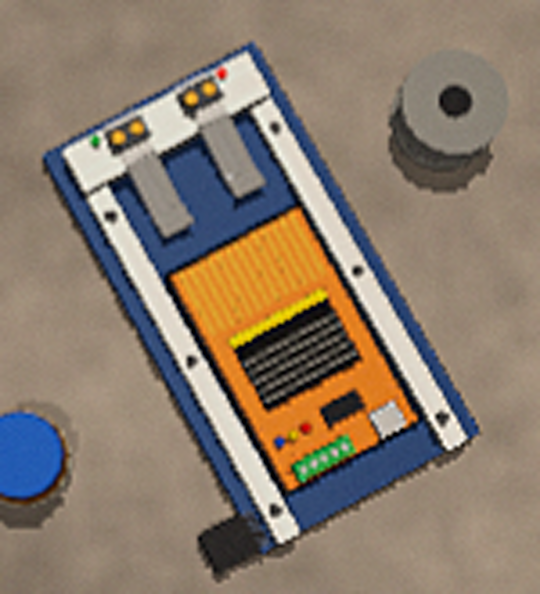

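Nest centre is about (0.577, -0.073) with yaw 0.475. The ledge is at nest x ≈ -17 mm, so about 50 mm of travel is needed. I'll shut the gripper and approach with tool x along nest +x.

```bash
cat >> h.py <<'E'
NC=np.array([.577,-.073]); YAW=.475
def todo(nx,ny,z):
    o=r.get_obs(); T=R.from_rotvec(o["orientation"]).as_matrix(); p=o["tcp_pos"]
    c,s=np.cos(YAW),np.sin(YAW); g=np.r_[NC+[c*nx-s*ny,s*nx+c*ny],z]
    d=p[:2]-NC; tx=np.arctan2(T[1,0],T[0,0])
    print("t",round(o["clock"],2),"nest xy",np.round([c*d[0]+s*d[1],c*d[1]-s*d[0]],4),"z",p[2].round(4),"tilt",T[:,2].round(3))
    print("shift",(T.T@(g-p)).round(4),"spin",round(-((YAW-tx+np.pi)%(2*np.pi)-np.pi),3),"F",o["contact_force"].round(1),"j",o["joints"].round(2))
E
python3 -c "
from h import *
todo(-.031,0,.20)"
```

```text
t 0.1 nest xy [0.0026 0.8003] z 0.2304 tilt [-0.    -0.002 -1.   ]
shift [-0.5488 -0.5834  0.0315] spin 2.345 F [ 0.  -0.6 -0.4] j [-1.36  0.48  0.02  1.56 -0.01  1.11 -0.08]
```

Call:
play_rows:
  targets: "1 -0.028 -0.029 0 0.11; 1 -0.055 -0.058 0 0.22; 1 -0.082 -0.088 0 0.33; 1 -0.11 -0.117 0 0.44; 1 -0.138 -0.146 0 0.55; 1 -0.165 -0.176 0 0.66; 1 -0.192 -0.205 0 0.77; 1 -0.22 -0.234 0 0.88"
  squeeze: 20

```text
clock: 0.77
tcp_pos: [0.3483, 0.3467, 0.2311]
orientation: [-1.783, -2.586, 0.001]
contact_force: [1.4, 1.0, -0.4]
grip_width: 0.0003
gripper_force: 0.0
```

```bash
python3 -c "
from h import *
todo(-.031,0,.20)"
```

```text
t 0.77 nest xy [-0.0114  0.4779] z 0.2311 tilt [-0.001 -0.    -1.   ]
shift [-0.4771  0.0336  0.031 ] spin 1.46 F [ 1.4  1.  -0.4] j [-1.16  0.17  0.28  2.   -0.06  0.98 -0.49]
```

Call:
play_rows:
  targets: "1 -0.038 0.003 0 0.11; 1 -0.076 0.005 0 0.22; 1 -0.114 0.008 0 0.33; 1 -0.152 0.011 0 0.44; 1 -0.19 0.013 0 0.55; 1 -0.228 0.016 0 0.66; 1 -0.266 0.019 0 0.77; 1 -0.304 0.021 0 0.88"

```text
clock: 1.43
tcp_pos: [0.4777, 0.0711, 0.2314]
orientation: [-2.715, -1.581, -0.0]
contact_force: [0.9, 0.2, 0.5]
grip_width: 0.0
gripper_force: 0.0
```

```bash
python3 -c "
from h import *
todo(-.031,0,.12)"
```

```text
t 1.43 nest xy [-0.0224  0.1735] z 0.2314 tilt [ 0.  0. -1.]
shift [-0.1023  0.1405  0.1113] spin 0.58 F [0.9 0.2 0.5] j [-0.81  0.17  0.61  2.03 -0.12  0.97 -0.66]
```

Call:
play_rows:
  targets: "1 -0.02 0.028 0.022 0.116; 1 -0.04 0.056 0.044 0.232; 1 -0.061 0.084 0.067 0.348; 1 -0.082 0.112 0.089 0.464; 1 -0.102 0.14 0.111 0.58; 1 -0.102 0.14 0.111 0.58; 1 -0.102 0.14 0.111 0.58"

```text
clock: 2.02
tcp_pos: [0.5485, -0.087, 0.1185]
orientation: [3.052, 0.74, -0.007]
contact_force: [-0.3, 0.1, 1.5]
grip_width: -0.0001
gripper_force: 0.0
```

```bash
python3 -c "
from h import *
todo(-.031,0,.03)
c=r.camera_info('wrist'); im=r.grab_frame('wrist'); cv2.imwrite('pics/w1.png',im[:,:,::-1]); np.save('pics/w1.npy',c,allow_pickle=True); print(c)
cs,s=np.cos(YAW),np.sin(YAW)
for n,x,y,z in [('stopfoot',.08,0,.015),('stoptopL',.08,.05,.031),('stoptopR',.08,-.05,.031),('railL',-.11,.0395,.025),('railR',-.11,-.0395,.025),('pad',-.034,0,.027)]:
  print(n,proj([[NC[0]+cs*x-s*y,NC[1]+s*x+cs*y,z]],c))
"
```

```text
t 2.02 nest xy [-0.0317  0.0006] z 0.1185 tilt [-0.004 -0.002 -1.   ]
shift [0.0011 0.0006 0.0885] spin 0.001 F [-0.3  0.1  1.5] j [-0.47  0.5   0.68  1.98 -0.43  0.81 -0.65]
{'fov_y': 68.6871126552822, 'cx': 322.6119747862055, 'cy': 242.12138972123603, 'k1': -0.03300003337027551, 'position': array([ 0.61507005, -0.05367318,  0.2597987 ]), 'rotation': array([ 2.45789157, -1.49972216, -0.22453342])}
stopfoot [[322.25187759  74.37887693]]
stoptopL [[238.56664915  70.29099389]]
stoptopR [[405.88866717  70.30059056]]
railL [[270.93507362 342.51456837]]
railR [[373.65084572 342.52117118]]
pad [[322.26915647 249.48299699]]
```

View pics/w1.png

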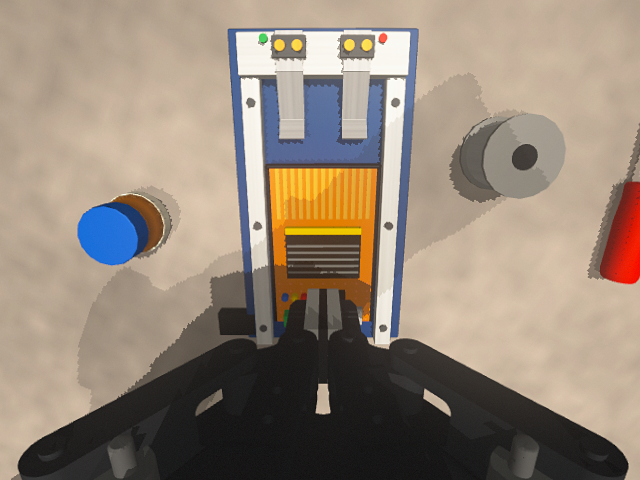

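The wrist view is well aligned: the mid line is at column 323, the ledge at rows 228–235, the pad down to row 277, the board front at row 166, the leaf toes at row 138 and the stop top edge at row 77.

```bash
python3 -c "
from h import *
c=np.load('pics/w1.npy',allow_pickle=True).item()
cs,s=np.cos(YAW),np.sin(YAW)
for n,u,v,z in [('stop',323,77,.031),('toeL',291,138,.0265),('toeR',353,138,.0265),('front',323,166,.030),('ledgeF',323,228,.0285),('ledgeR',323,235,.0285),('padR',323,277,.0245),('raillt',263,77,.025),('raillb',272,335,.025),('railrt',385,77,.025),('railrb',374,335,.025)]:
  d=plane([[u,v]],z,c)[0][:2]-NC; print(n,(1000*np.array([cs*d[0]+s*d[1],cs*d[1]-s*d[0]])).round(1))
"
```

```text
stop [76.1 -0.5]
toeL [40.8 20. ]
toeR [ 40.8 -19.6]
front [23.4 -0.5]
ledgeF [-18.1  -0.5]
ledgeR [-23.1  -0.5]
padR [-55.8  -0.5]
raillt [77.1 36.5]
raillb [-103.4   38.4]
railrt [ 77.1 -38.6]
railrb [-103.4  -39.5]
```

Call:
play_rows:
  targets: "1 -0.002 0 0.02 0; 1 -0.004 0.001 0.04 0; 1 -0.004 0.001 0.06 0; 1 -0.004 0.001 0.072 0; 1 -0.004 0.001 0.08 0; 1 -0.004 0.001 0.083 0; 1 -0.004 0.001 0.083 0; 1 -0.004 0.001 0.083 0"

```text
clock: 2.73
tcp_pos: [0.5472, -0.0871, 0.0381]
orientation: [3.051, 0.747, 0.002]
contact_force: [-0.4, 1.3, 0.5]
grip_width: -0.0001
gripper_force: 0.0
```

```bash
python3 -c "
from h import *
todo(-.036,0,.028)"
```

```text
t 2.73 nest xy [-0.033   0.0011] z 0.0381 tilt [ 0.001  0.    -1.   ]
shift [-0.0031  0.0011  0.0101] spin 0.005 F [-0.4  1.3  0.5] j [-0.39  0.62  0.57  2.02 -0.54  0.66 -0.55]
```

Call:
play_rows:
  targets: "1 -0.002 0.001 0.001 0; 1 -0.003 0.001 0.002 0; 1 -0.003 0.001 0.004 0; 1 -0.003 0.001 0.005 0; 1 -0.003 0.001 0.005 0; 1 -0.003 0.001 0.005 0"

```text
clock: 3.23
tcp_pos: [0.5444, -0.0896, 0.0323]
orientation: [-3.052, -0.746, 0.0]
contact_force: [-0.7, -0.2, -0.4]
grip_width: 0.0002
gripper_force: 0.0
```

```bash
python3 -c "
from h import *
todo(-.036,0,.028)"
```

```text
t 3.23 nest xy [-0.0366  0.0002] z 0.0323 tilt [-0.  0. -1.]
shift [0.0006 0.0002 0.0043] spin 0.005 F [-0.7 -0.2 -0.4] j [-0.38  0.62  0.56  2.02 -0.54  0.64 -0.54]
```

Call:
play_rows:
  targets: "1 0 0 0.002 0; 1 0 0 0.003 0; 1 0 0 0.004 0; 1 0 0 0.005 0; 1 0 0 0.006 0; 1 0 0 0.006 0; 1 0 0 0.006 0"

```text
clock: 3.82
tcp_pos: [0.5446, -0.0895, 0.0265]
orientation: [-3.052, -0.747, -0.001]
contact_force: [-0.8, 1.3, 5.1]
grip_width: 0.0001
gripper_force: 2.2
```

Call:
play_rows:
  targets: "1 0 0 0.001 0; 1 0 0 0.002 0; 1 0 0 0.002 0; 1 0 0 0.002 0"

```text
clock: 4.15
tcp_pos: [0.5449, -0.0895, 0.0251]
orientation: [-3.051, -0.746, -0.002]
contact_force: [-1.8, 1.3, 11.9]
grip_width: -0.0001
gripper_force: 6.1
```

Call:
play_rows:
  targets: "1 0 0 0.0005 0; 1 0 0 0.0005 0; 1 0.002 0 0.0005 0; 1 0.004 0 0.0005 0; 1 0.006 0 0.0005 0; 1 0.008 0 0.0005 0; 1 0.01 0 0.0005 0; 1 0.01 0 0.0005 0"

```text
clock: 4.82
tcp_pos: [0.5536, -0.0865, 0.0251]
orientation: [3.051, 0.744, 0.001]
contact_force: [-3.3, -1.0, 16.6]
grip_width: 0.0004
gripper_force: 8.4
```

```bash
python3 -c "
from h import *
todo(.013,0,.024)
cv2.imwrite('pics/w2.png',r.grab_frame('wrist')[20:350,180:460][:,:,::-1])"
```

```text
t 4.82 nest xy [-0.027  -0.0013] z 0.0251 tilt [ 0.001 -0.001 -1.   ]
shift [ 0.04   -0.0011  0.0011] spin 0.003 F [-3.3 -1.  16.6] j [-0.37  0.64  0.55  2.01 -0.55  0.64 -0.55]
```

View pics/w2.png

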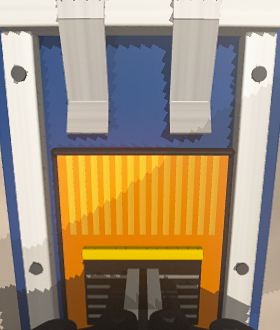

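The board lies flat on the probes, with its front at full-frame row ~170, just before the toes at row ~153. The fingertips are just behind the ledge.

```bash
python3 -c "
from h import *
c=r.camera_info('wrist'); cs,s=np.cos(YAW),np.sin(YAW)
for n,u,v,z in [('toeL',265,153,.0265),('toeR',370,153,.0265),('front',320,170,.023),('ledgeR',320,280,.028),('stop',320,45,.031)]:
  d=plane([[u,v]],z,c)[0][:2]-NC; print(n,(1000*np.array([cs*d[0]+s*d[1],cs*d[1]-s*d[0]])).round(1))
"
```

```text
toeL [40.6 20.5]
toeR [ 40.7 -20.3]
front [33.8 -0.9]
ledgeR [-11.9  -0.9]
stop [77.6 -0.9]
```

Call:
play_rows:
  targets: "1 0.003 -0.001 0 0; 1 0.006 -0.001 0 0; 1 0.009 -0.001 0 0; 1 0.012 -0.001 0 0; 1 0.014 -0.001 0 0; 1 0.014 -0.001 0 0"

```text
clock: 5.37
tcp_pos: [0.566, -0.0793, 0.0251]
orientation: [3.05, 0.744, 0.002]
contact_force: [-2.4, -2.3, 14.2]
grip_width: 0.0001
gripper_force: 7.3
```

Call:
play_rows:
  targets: "1 0.003 0 0.0003 0; 1 0.006 0 0.0005 0; 1 0.009 0 0.0005 0; 1 0.012 0 0.0005 0; 1 0.015 0 0.0005 0; 1 0.015 0 0.0005 0"

```text
clock: 5.87
tcp_pos: [0.571, -0.0775, 0.025]
orientation: [3.054, 0.736, -0.019]
contact_force: [-20.7, -6.2, 37.6]
grip_width: 0.0001
gripper_force: 18.6
```

```bash
python3 -c "
from h import *
todo(.018,0,.024)
cv2.imwrite('pics/w3.png',r.grab_frame('wrist')[20:350,180:460][:,:,::-1])"
```

```text
t 5.87 nest xy [-0.0074 -0.0012] z 0.025 tilt [-0.012 -0.003 -1.   ]
shift [ 0.0254 -0.0013  0.0007] spin -0.002 F [-20.7  -6.2  37.6] j [-0.39  0.67  0.56  1.96 -0.55  0.68 -0.58]
```

View pics/w3.png

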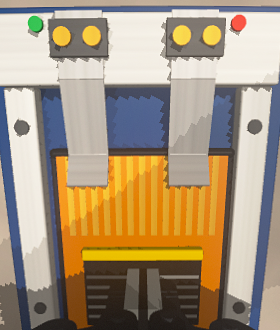

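The front edge (crop row 150) is under both leaves (toes at row 185). The push has stalled at the knees with too much downward load, so I'll ease that off a little.

Call:
play_rows:
  targets: "1 0 0 -0.0007 0; 1 0 0 -0.0012 0; 1 0 0 -0.0012 0; 1 0 0 -0.0012 0"

```text
clock: 6.25
tcp_pos: [0.5758, -0.0744, 0.0251]
orientation: [3.051, 0.741, -0.006]
contact_force: [-8.9, -5.8, 15.7]
grip_width: 0.0003
gripper_force: 7.7
```

```bash
python3 -c "
from h import *
todo(.018,0,.024)"
```

```text
t 6.25 nest xy [-0.0017 -0.0007] z 0.0251 tilt [-0.004 -0.003 -1.   ]
shift [ 0.0197 -0.0007  0.001 ] spin 0.001 F [-8.9 -5.8 15.7] j [-0.4   0.67  0.56  1.95 -0.55  0.67 -0.58]
```

Call:
play_rows:
  targets: "1 0.002 0 0 0; 1 0.004 0 0 0; 1 0.006 0 0 0; 1 0.008 0 0 0; 1 0.01 0 0 0; 1 0.01 0 0 0"

```text
clock: 6.75
tcp_pos: [0.5844, -0.07, 0.0251]
orientation: [3.051, 0.741, -0.008]
contact_force: [-8.5, -5.0, 16.1]
grip_width: -0.0001
gripper_force: 8.3
```

```bash
python3 -c "
from h import *
todo(.018,0,.024)
cv2.imwrite('pics/w4.png',r.grab_frame('wrist')[20:350,180:460][:,:,::-1])"
```

```text
t 6.75 nest xy [ 0.0079 -0.0007] z 0.0251 tilt [-0.004 -0.003 -1.   ]
shift [ 0.0101 -0.0007  0.001 ] spin 0.001 F [-8.5 -5.  16.1] j [-0.4   0.68  0.56  1.93 -0.55  0.69 -0.59]
```

View pics/w4.png

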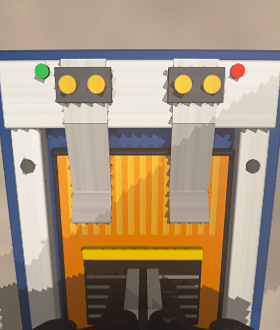

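The board is well under the leaves, with about 8–9 mm left to the stop block.

Call:
play_rows:
  targets: "1 0.002 0 0 0; 1 0.004 0 0 0; 1 0.006 0 0 0; 1 0.008 0 0 0; 1 0.009 0 0 0; 1 0.009 0 0 0"

```text
clock: 7.3
tcp_pos: [0.5916, -0.0663, 0.0251]
orientation: [3.052, 0.74, -0.01]
contact_force: [-11.8, -6.3, 19.8]
grip_width: -0.0
gripper_force: 9.6
```

Call:
play_rows:
  targets: "1 0.001 0 0 0; 1 0.002 0 0 0; 1 0.002 0 0 0; 1 0.002 0 0 0"

```text
clock: 7.63
tcp_pos: [0.5916, -0.0662, 0.025]
orientation: [3.052, 0.739, -0.014]
contact_force: [-16.2, -8.1, 23.0]
grip_width: 0.0001
gripper_force: 11.8
```

```bash
python3 -c "
from h import *
todo(.018,0,.024)"
```

```text
t 7.63 nest xy [ 0.0161 -0.0007] z 0.025 tilt [-0.009 -0.003 -1.   ]
shift [ 0.0019 -0.0007  0.001 ] spin 0.0 F [-16.2  -8.1  23. ] j [-0.41  0.69  0.56  1.92 -0.55  0.7  -0.61]
```

Call:
play_rows:
  targets: "1 0.001 0 -0.0003 0; 1 0.002 0 -0.0006 0; 1 0.003 0 -0.0008 0; 1 0.003 0 -0.0008 0; 1 0.003 0 -0.0008 0"

```text
clock: 8.05
tcp_pos: [0.595, -0.0643, 0.0251]
orientation: [3.052, 0.74, -0.013]
contact_force: [-12.8, -7.2, 14.4]
grip_width: 0.0003
gripper_force: 9.6
```

```bash
python3 -c "
from h import *
todo(.018,0,.024)
cv2.imwrite('pics/w5.png',cv2.resize(r.grab_frame('wrist')[20:350,180:460][:,:,::-1],None,fx=1.8,fy=1.8))"
```

```text
t 8.05 nest xy [ 0.02   -0.0005] z 0.0251 tilt [-0.008 -0.003 -1.   ]
shift [-0.002  -0.0005  0.0011] spin 0.001 F [-12.8  -7.2  14.4] j [-0.41  0.7   0.56  1.91 -0.55  0.7  -0.61]
```

View pics/w5.png

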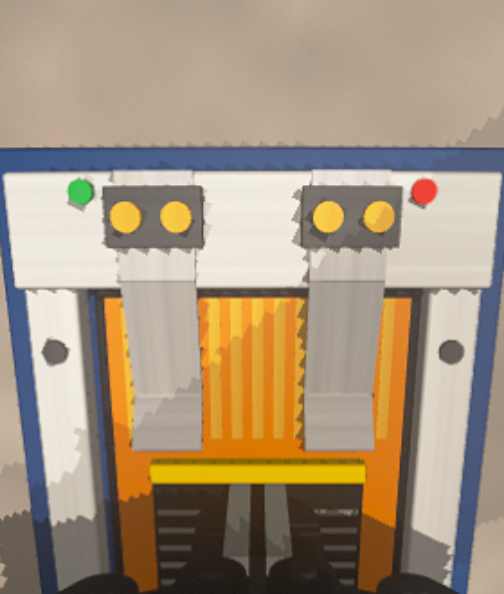

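The board's front edge appears to touch the stop block face (crop row ~290), with the leaves over it. One more firm push will confirm it is home.

Call:
play_rows:
  targets: "1 0.001 0 0 0; 1 0.002 0 -0.0003 0; 1 0.003 0 -0.0006 0; 1 0.004 0 -0.0008 0; 1 0.004 0 -0.0008 0; 1 0.004 0 -0.0008 0"

```text
clock: 8.6
tcp_pos: [0.5952, -0.0642, 0.0251]
orientation: [3.053, 0.738, -0.022]
contact_force: [-18.9, -10.1, 16.4]
grip_width: -0.0001
gripper_force: 11.7
```

```bash
python3 -c "
from h import *
todo(.018,0,.024)"
```

```text
t 8.6 nest xy [ 0.0202 -0.0005] z 0.0251 tilt [-0.014 -0.004 -1.   ]
shift [-0.0022 -0.0005  0.0012] spin -0.001 F [-18.9 -10.1  16.4] j [-0.41  0.7   0.57  1.9  -0.55  0.71 -0.62]
```

Home: 21 N forward with no movement. Next I'll relax most of the push, then lift straight off.

Call:
play_rows:
  targets: "1 -0.003 0 0 0; 1 -0.006 0 0 0; 1 -0.006 0 0 0; 1 -0.006 0 0 0"

```text
clock: 8.93
tcp_pos: [0.595, -0.0638, 0.0253]
orientation: [3.051, 0.742, -0.008]
contact_force: [-5.3, -5.6, 2.6]
grip_width: -0.0002
gripper_force: 3.8
```

```bash
python3 -c "
from h import *
todo(.018,0,.024)"
```

```text
t 8.93 nest xy [ 0.0202 -0.    ] z 0.0253 tilt [-0.005 -0.003 -1.   ]
shift [-0.0022 -0.0001  0.0013] spin 0.002 F [-5.3 -5.6  2.6] j [-0.41  0.69  0.56  1.91 -0.55  0.7  -0.61]
```

Still pushed forward at 7 N with only 2.6 N down; lift now.

Call:
play_rows:
  targets: "1 -0.002 0 -0.001 0; 1 -0.004 0 -0.004 0; 1 -0.005 0 -0.01 0; 1 -0.006 0 -0.025 0; 1 -0.008 0 -0.05 0; 1 -0.01 0 -0.08 0; 1 -0.01 0 -0.11 0; 1 -0.01 0 -0.11 0"

```text
clock: 9.6
tcp_pos: [0.5929, -0.066, 0.1429]
orientation: [3.05, 0.745, 0.016]
contact_force: [0.9, -0.3, -0.7]
grip_width: -0.0003
gripper_force: 0.0
```

```bash
python3 -c "
from h import *
todo(.018,0,.024)
c=r.camera_info('wrist'); np.save('pics/w6.npy',c,allow_pickle=True)
cv2.imwrite('pics/w6.png',cv2.resize(r.grab_frame('wrist')[60:400,160:480][:,:,::-1],None,fx=1.7,fy=1.7))
cv2.imwrite('pics/s6.png',cv2.resize(r.grab_frame('scene')[190:310,210:370][:,:,::-1],None,fx=4,fy=4))"
```

```text
t 9.6 nest xy [ 0.0173 -0.0011] z 0.1429 tilt [ 0.01  0.   -1.  ]
shift [-0.0004 -0.0016  0.1189] spin 0.004 F [ 0.9 -0.3 -0.7] j [-0.5   0.53  0.69  1.87 -0.43  0.88 -0.7 ]
```

View pics/w6.png

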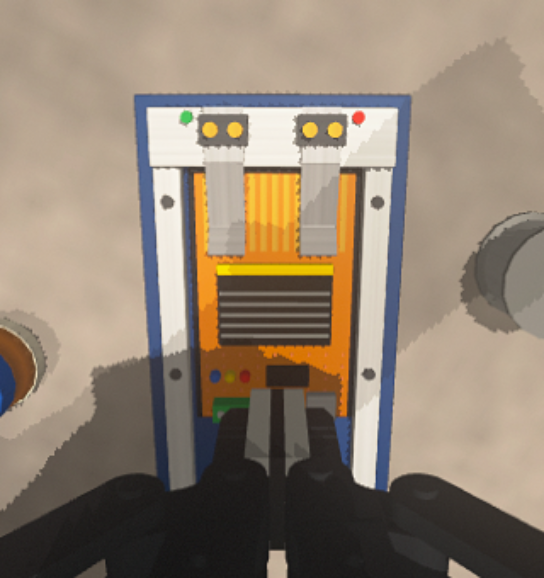

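View pics/s6.png

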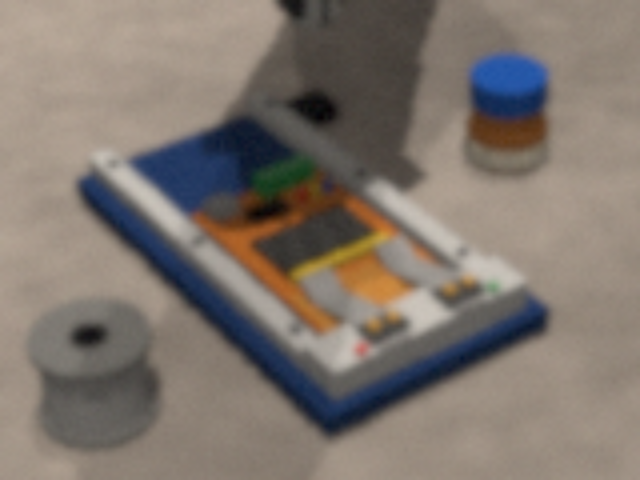

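Both views show the board flat against the stop block under both leaves. The ledge sits about 10 mm short of the toes, as expected when home, and the jar and reel have not moved.

```bash
python3 -c "
from bench import r
print(r.hand_in())"
```

```text
the job is handed in; nothing more can be done
None
```

The board was pressed down and slid under both leaf springs until it was home and flat against the stop block, with the reel, jar and screwdriver untouched; I handed it in at about 10 s, and no verdict came back.

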